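Dial the code on the equipment case and draw its latch

ROBOT

A 6-joint arm with a two-finger parallel gripper is mounted at the origin on the work surface. World frame = base frame: x ahead of the robot, y to its left, z up, the work surface at z = 0. Lengths are in m, angles in rad, forces in N, time in s.
With the tool pointing down it reaches from about 0.225 to 0.725 m from the base axis. Payload 3.1 kg.
Tool frame: the origin (TCP) lies midway between the tips of the shut fingers; the grasp point (between the pads) lies 19 mm behind it (ctrl.pinch_z is the distance from the TCP to the grasp point, in m); z points along the fingers, y is the line along which they close (so a half turn about z gives the same grasp; the last joint's range is limited). The gripper opens to 85 mm and grips with 20 to 120 N. Pads are 22 mm wide; open, the fingers measure 114 mm over their backs; the gripper's body (76 mm by 85 mm) begins 54 mm behind the grasp point. The pads swing forward as they close: fully open they stand 13 mm farther back than shut.
Start: joints at [-1.343, 0.048, 0.099, 1.622, 0, 1.443], TCP at [0.183, -0.492, 0.231] pointing down, gripper open.
Joint ranges: [-2.91, 2.91], [-0.99, 1.94], [-1.21, 1.42], [-2.12, 2.29], [-1.49, 1.47], [-3.14, 3.14]. Speed limits (rad/s): [2.79, 2.79, 3.14, 3.14, 3.14, 3.14].

INTERFACE

Orientations are given as a 3x3 rotation matrix whose columns are the frame's x, y, z axes.
In Python, from plant import ctrl, cams, workorder, models gives the robot as it stands. The module is installed in compiled form; this text tells all that it offers.
- The arm moves only by the tool carry_out, never from a script. Its argument "deltas" is a list of rows, each a list of 2 entries, a list of its own where there are three numbers: the shift along the tool's x, y, z in m, then the turn, a rotation vector about the tool's x, y, z in rad. A call has 1 to 10 rows; each row shifts and turns the commanded pose from where the row before left it, along the tool's axes as they then stand; what a row does not reach is not made up. A row lasts 1/8 s, in which the tool goes at most 62.5 mm and 10.7 degrees, less where a joint would pass 70% of its speed; a pose out of reach is approached as far as the arm can. A call with a gripper value outside its range is refused whole. "jaw" is the gripper's target within -1 to 1 (fully open at 1, half-way at 0, shut at -1), set as the call begins (left out, the last holds). The fingers move at their own pace and stop on an object; "squeeze" is the grip in N (left out, the last holds). Time passes only in rows, so rows that do not move let the fingers close. It gives the time, the measured TCP pose, the force, the opening and the grip force at its end, in the units of the state.
- ctrl.get_obs(): the state, without advancing time (a new reading comes with each control period).
- cams.read_camera(name): name is "side" or "top"; returns the picture (400x640x3 uint8, blue, green, red); there is no depth.
- cams.get_calibration(name): a dict with "K" (3x3 intrinsics, pixels), "world_from_camera" (4x4, takes a point from camera to world coordinates). Camera axes: x right, y down, z forward; pixel columns grow to the right and rows downward; lengths in m; the calibration is good to about 2 mm. A picture is of the moment at which its call begins. get_calibration takes no time and is no camera call.
- workorder.sign_off(): hands the job in; it is judged then, once.
Trained networks look in the newest picture that a camera, given by its name, has taken for a name from the list of things; names that differ only in an ending like _2 or _b are one class to them, and where a whole thing is asked for, a point or a joint stands for the part that bears it (a point fixed in the world has none). Each returns a list of dicts, best first, with "conf" (0 to 1); they miss things now and then, are a little off and sometimes report something else, mostly with a low value. They report only what shows in the picture. A call takes as long as a camera call.
- models.boxes_of(camera, thing): "point" ([x, y, z] in m, in world coordinates, good to about 4 mm: the middle of the surface that is visible of it).
- models.masks_of(camera, thing): "region" (400x640 bool, what is visible of it).
- models.tip_of(camera, thing): "point" ([x, y, z] in m, in world coordinates, good to about 4 mm: a listed point, or the origin of a listed thing).
The state is a dict: "t": time; "q": joint angles; "qd": joint speeds; "tau": joint torques, N m; "tcp_pos": TCP position; "tool_rot": TCP orientation; "wrist_force": force on the tool from outside, world axes, zero at the start; "torque": the same for the moment, N m; "grip_width": opening from 0.0 (shut) to 1.0 (fully open); "grip_force": force on a finger pad.
Only numpy, scipy, OpenCV 4.12 (cv2) and the standard library are available. Lean on these libraries where they do the work, as an engineer would, in place of code of your own. Each camera call takes 0.05 s, during which the arm holds its last target. There are 200 camera calls.

TASK

Unlock the equipment case: roll the left and the right thumbwheel until the lock shows 4 - 2 - 3 (left, middle, right as seen from the robot), squarely at the red index marks; the middle wheel already shows its 2, so leave it alone. Then slide the red latch all the way to the right, away from the wheels. Be gentle, never press a wheel with more than 20 N, and do not shift the eraser, the joystick part or the roll of tape.

Things in the scene. Friction and masses are not known exactly. Their poses are not given: they have to be found in the camera images.
- case: Hard equipment case, fixed flat on the desk, 240 mm (x) by 340 mm (y) by 80 mm high, black, grey lid, green corners. Origin: centre of its underside; x points away from the robot, y to its left, z up. On the lid a dark lock plate 66 mm (x) by 200 mm (y), top at 94 mm, on the line x = -40 mm, with three wheels at y = +38, 0, -38 mm and a red latch grip at y = -82 mm.
- case_lock (a point): Fixed point on the lock plate's top, at the middle wheel. Each black wheel: 48 mm diameter, 18 mm wide, axle along the case's y, nominally 15 mm below this height, crown 9 mm above it. But each axle sits up to 3.5 mm higher or lower: not measured, to be felt. Wheels are stiffly sprung: 8 N per mm pressed down, 3 mm at most. Never press a wheel with over 20 N.
- slot_left (a point): Fixed point on the lock plate's top, 94 mm above the desk, over the axle of the left wheel. Axes as case. A wheel turns when a finger presses on its crown with a few newtons and is dragged along the case's x: the rim needs about 1.3 N, friction is about 0.5 to 1. No clicks; it stays where it is left.
- slot_middle (a point): Fixed point on the lock plate's top, 94 mm above the desk, over the axle of the middle wheel. Axes as case. The plate has two red index marks beside each wheel, in line with its axle, the number between them counts.
- slot_right (a point): Fixed point on the lock plate's top, 94 mm above the desk, over the axle of the right wheel. Axes as case. Numbers are 1 to 6 white dice dots, 60 degrees apart round the rim, with yellow lines halfway between them.
- wheel_left (a joint): The left wheel. Joint value in rad: number n is exactly on top, in line with the red index marks, at (n-1)*1.0472; positive turning carries the crown to the case's +x. Ends at -0.5 and 5.7. To be set to 4: 3.142, within 0.2.
- wheel_middle (a joint): The middle wheel. Joint value in rad: number n is exactly on top, in line with the red index marks, at (n-1)*1.0472; positive turning carries the crown to the case's +x. Shows its 2 (1.047) already and must stay within 0.2 of it.
- wheel_right (a joint): The right wheel. Joint value in rad: number n is exactly on top, in line with the red index marks, at (n-1)*1.0472; positive turning carries the crown to the case's +x. Ends at -0.5 and 5.7. To be set to 3: 2.094, within 0.2.
- latch (a joint): Travel of the red latch in m: 0 shut, 0.018 fully drawn (end stop). It slides along the case's -y, away from the wheels, against about 2 N of friction, and stays where it is left. While a wheel is off its code, tabs inside stop it after a few mm; do not force it.
- latch_grip (a point): Middle of the red latch grip, a block 22 mm (case x) by 14 mm (case y), standing 1 to 19 mm above the lock plate; this point is 10 mm above the plate and moves with the latch. Axes as case. The right wheel's flank is 28 mm from the grip's face when shut.
- eraser: Blue eraser, 45 x 22 x 14 mm, loose on the lid behind the wheels (case +x). Origin: centre of its underside. Leave it.
- joystick: Joystick part, 50 mm square aluminium plate 6 mm thick with a green dome, 24 mm high in all, loose on the lid behind the latch. Origin: centre of its underside. Leave it.
- tape: Yellow roll of tape lying flat on the desk to the left of the case, 72 mm outer diameter, 22 mm high. Origin: centre of its underside. Leave it.

How it is judged:
On the way, in this order (a step that is already met when the one before it is completed fails the run):
1. the three wheels show 4 - 2 - 3, each within 0.2 rad, with the latch still shut (value of joint wheel_left between 2.942 and 3.342 rad and value of joint wheel_middle between 0.847 and 1.247 rad and value of joint wheel_right between 1.894 and 2.294 rad and value of joint latch below 0.004 m), for 0.2 s.
2. the latch is drawn at least 16 mm, the code still showing (value of joint wheel_left between 2.942 and 3.342 rad and value of joint wheel_middle between 0.847 and 1.247 rad and value of joint wheel_right between 1.894 and 2.294 rad and value of joint latch above 0.016 m), for 0.2 s.
At the end, for the whole second after the job is handed in: The wheels stand on 4 - 2 - 3 (values 3.142, 1.047 and 2.094 rad, each within 0.2 rad), the latch is drawn at least 16 mm of its 18 mm and at rest, and the robot has let go (all of step 2 and not (velocity of joint latch above 0.01 m/s)); the robot touches nothing.
It fails at once if the middle wheel is turned more than 0.2 rad off its 2 (not (value of joint wheel_middle between 0.847 and 1.247 rad)).
It fails at once if a finger presses on a wheel with more than 20 N (contact force between the fingers and wheel_left_c0 above 20 N or contact force between the fingers and wheel_middle_c0 above 20 N or contact force between the fingers and wheel_right_c0 above 20 N).
It fails at once if the eraser, joystick part or tape is shifted more than 15 mm (distance of any of eraser, joystick, tape from where it was at the start of the episode above 0.015 m).
It also fails if it takes over 64 s, if anything falls off the work surface, if the arm or the gripper's body presses on something with over 40 N, if the wrist force passes 120 N, or if a joint passes its speed limit or range.

## Working session

There is one attempt and no reset: what is moved stays moved. The work goes in short steps, Python scripts to look and compute and a tool call to move; the robot and the scene stay as the last step left them, time stands still between calls to the robot, and variables do not carry over. Pictures are saved under pics/ and viewed, at most 10 in all, crops included, and the job is handed in when it is done.

Besides the shell and the picture viewer there is one more tool, called after "Emit:" by a JSON object that holds its "fn" and its "kwargs". carry_out: Moves the arm, as the interface text tells. Its arguments: {"type":"object","properties":{"deltas":{"type":"array"},"jaw":{"type":"number"},"squeeze":{"type":"number"}},"required":["deltas"]}

```bash
mkdir -p pics; cat > h.py <<'E'
import numpy as np, cv2
from plant import ctrl, cams, workorder, models
def proj(cam,p):
    c=cams.get_calibration(cam);T=np.linalg.inv(c["world_from_camera"]);q=T[:3,:3]@np.asarray(p,float)+T[:3,3];u=c["K"]@q;return u[:2]/u[2]
def back(cam,px,z):
    c=cams.get_calibration(cam);T=np.array(c["world_from_camera"]);d=T[:3,:3]@np.linalg.inv(c["K"])@np.array([px[0],px[1],1.]);o=T[:3,3];return o+d*(z-o[2])/d[2]
E
python3 - <<'E'
from h import *
np.set_printoptions(precision=4,suppress=True)
o=ctrl.get_obs();print(o["t"],o["tcp_pos"],o["tool_rot"],o["wrist_force"],ctrl.pinch_z)
ims=[cams.read_camera(c) for c in("top","side")]
for c,i in zip(("top","side"),ims):
    cv2.imwrite(f"pics/{c}0.png",i);print(c,np.array(cams.get_calibration(c)["world_from_camera"]),cams.get_calibration(c)["K"][0])
    for n in("slot_left","slot_middle","slot_right","latch_grip","case"):
        for r in models.tip_of(c,n)[:1]: print(n,r["point"],r["conf"])
E
```

```text
0.0 [ 0.1827 -0.4915  0.2301] [[ 0.9374  0.3483 -0.0006]
 [ 0.3483 -0.9374  0.0024]
 [ 0.0003 -0.0024 -1.    ]] [ 0.3855 -0.0108 -0.0164] 0.0187
top [[-0.0185 -0.9954  0.0937  0.5448]
 [-0.9998  0.018  -0.007   0.1037]
 [ 0.0052 -0.0938 -0.9956  0.8037]
 [ 0.      0.      0.      1.    ]] [440.3906   0.     319.1667]
slot_left [0.5502, 0.0476, 0.0932] 0.72
slot_middle [0.5517, 0.0144, 0.0939] 0.7
slot_right [0.5472, -0.0253, 0.0943] 0.71
latch_grip [0.5466, -0.0693, 0.1042] 0.81
case [0.5885, 0.0126, 0.0003] 0.93
side [[ 0.9846 -0.0754  0.1578  0.4799]
 [-0.1735 -0.5355  0.8265 -0.6133]
 [ 0.0222 -0.8412 -0.5403  0.5689]
 [ 0.      0.      0.      1.    ]] [407.6499   0.     314.6588]
slot_left [0.5472, 0.0502, 0.0966] 0.9
slot_middle [0.5486, 0.0147, 0.0944] 0.89
slot_right [0.5482, -0.0278, 0.0917] 0.84
latch_grip [0.5487, -0.07, 0.1046] 0.53
case [0.5879, 0.0084, -0.0028] 0.8
```

View pics/top0.png

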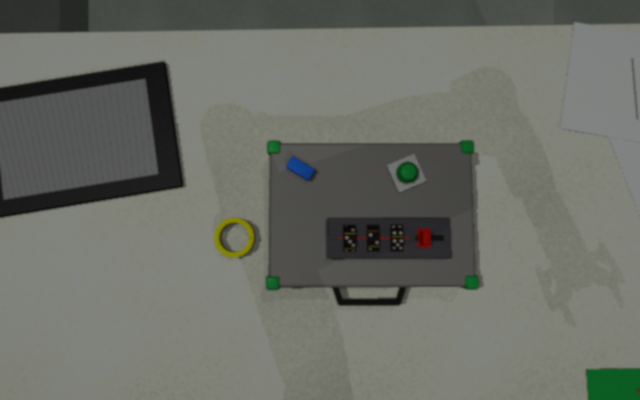

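View pics/side0.png

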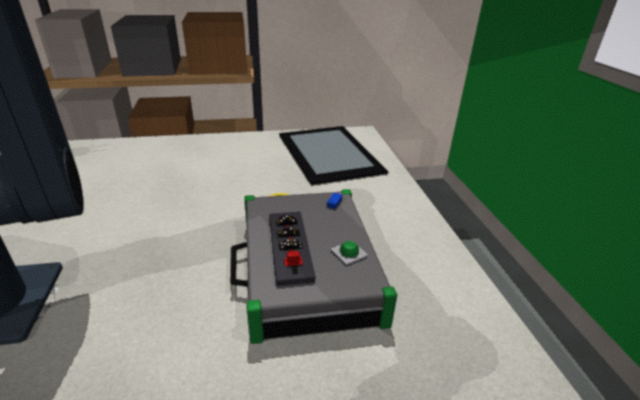

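The top view shows the wheels at about (349,238), (373,238) and (397,238), with the red latch at (425,238). The side view agrees, with the wheels at (287,220), (289,232) and (290,244). Next I'll enlarge both to read the dots and fit the case pose.

```bash
python3 - <<'E'
from h import *
np.set_printoptions(precision=4,suppress=True)
a=np.mean([cams.read_camera("top").astype(float) for _ in range(4)],0).astype(np.uint8)
b=np.mean([cams.read_camera("side").astype(float) for _ in range(4)],0).astype(np.uint8)
A=cv2.resize(a[215:262,325:455],(780,282),interpolation=cv2.INTER_CUBIC)
B=cv2.resize(b[205:285,262:322],(416,555)[:2],interpolation=cv2.INTER_CUBIC)[:310]
B=cv2.resize(b[208:255,262:322],(396,310),interpolation=cv2.INTER_CUBIC)
c=np.zeros((600,780,3),np.uint8);c[:282]=A;c[285:595,:396]=B
cv2.imwrite("pics/z0.png",np.clip(c*1.6,0,255).astype(np.uint8))
# yaw: from green corners & red marks
hsv=cv2.cvtColor(a,cv2.COLOR_BGR2HSV)
m=cv2.inRange(hsv,(45,120,40),(75,255,255));m[:130]=0;m[300:]=0;m[:,:260]=0;m[:,485:]=0
n,l,s,ce=cv2.connectedComponentsWithStats(m)
for i in range(1,n):
    if s[i,4]>40: print(s[i],ce[i],back("top",ce[i],0.08))
r=cv2.inRange(hsv,(0,150,50),(8,255,255))|cv2.inRange(hsv,(172,150,50),(180,255,255))
n,l,s,ce=cv2.connectedComponentsWithStats(r[215:262,325:455])
for i in range(1,n): p=ce[i]+[325,215];print("red",s[i,4],p,back("top",p,.094 if s[i,4]<60 else .113))
for n,p in(("eraser",0),("joystick",0),("tape",0)):
    r=models.tip_of("top",n)[:1]
    print(n,[(np.array(x["point"]),x["conf"]) for x in r])
E
```

```text
[268 141  12  13 138] [273.5145 146.6594] [0.7046 0.1731 0.08  ]
[461 141  12  12 135] [466.7704 146.4519] [ 0.6994 -0.15    0.08  ]
[397 163  21  19 315] [407.0032 172.2127] [ 0.6576 -0.0483  0.08  ]
[267 276  13  13 148] [272.4324 282.3649] [0.4811 0.1769 0.08  ]
[465 276  14  13 160] [471.5813 282.1062] [ 0.4754 -0.1466  0.08  ]
red 276 [424.1558 237.4891] [ 0.5488 -0.0643  0.113 ]
red 7 [340.7143 237.5714] [0.5513 0.0652 0.094 ]
red 6 [358.  237.5] [0.5509 0.0374 0.094 ]
red 7 [364.2857 237.5714] [0.5506 0.0273 0.094 ]
red 8 [381.5 237.5] [ 0.5502 -0.0003  0.094 ]
red 8 [387.5 237.5] [ 0.55  -0.01   0.094]
red 8 [405.5 237.5] [ 0.5495 -0.0389  0.094 ]
eraser [(array([0.6661, 0.1266, 0.0814]), 0.73)]
joystick [(array([ 0.6549, -0.043 ,  0.0814]), 0.67)]
tape [(array([ 0.5542,  0.2512, -0.002 ]), 0.71)]
```

View pics/z0.png

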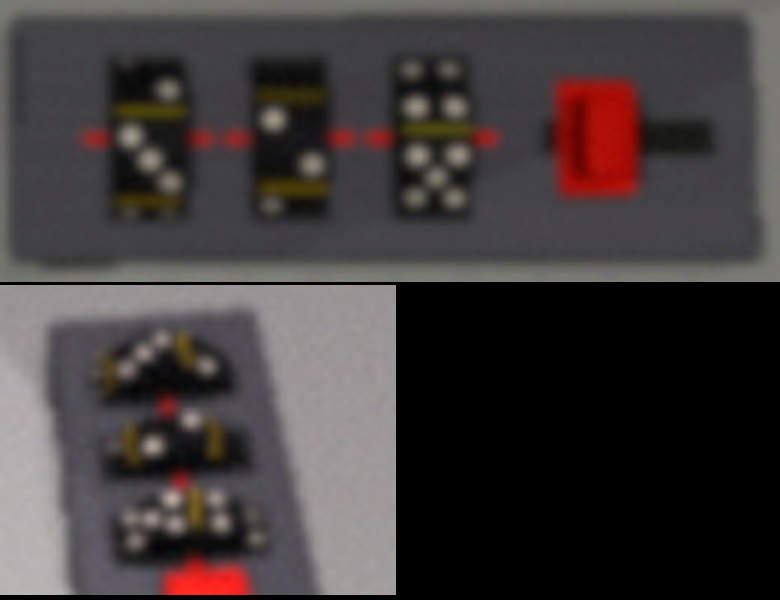

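The zoom gives these readings:
- **Left wheel:** 3 is about 5.6 mm towards -x, so about 1.86 rad. It needs +1.28.
- **Middle wheel:** 2.
- **Right wheel:** the yellow line between 4 and 5 is just past the top, so about 3.75 rad. It needs -1.66.
- **Case:** yaw is about -0.016.

I'll move over the left wheel now.

Emit:
{"fn": "carry_out", "kwargs": {"deltas": [[[0,0,0],[0,0,0.186]],[[0,0,0],[0,0,0.186]],[[0.029,-0.0455,0],[0,0,0]],[[0.029,-0.0455,0],[0,0,0]],[[0.029,-0.0455,0],[0,0,0]],[[0.029,-0.0455,0],[0,0,0]],[[0.029,-0.0455,0],[0,0,0]],[[0.029,-0.0455,0],[0,0,0]],[[0.029,-0.0455,0],[0,0,0]],[[0.029,-0.0455,0],[0,0,0]]], "jaw": -1}}

```text
t: 2.4
tcp_pos: [0.4216, -0.1304, 0.2316]
tool_rot: [[1.0, -0.016, 0.001], [-0.016, -1.0, -0.001], [0.001, 0.001, -1.0]]
wrist_force: [0.5, -0.3, -0.5]
grip_width: -0.001
grip_force: 0.0
```

Emit:
{"fn": "carry_out", "kwargs": {"deltas": [[[0.029,-0.0455,0],[0,0,0]],[[0.029,-0.0455,0],[0,0,0]],[[0.029,-0.0455,0],[0,0,0]],[[0.029,-0.0455,0],[0,0,0]],[[0,0,0.03],[0,0,0]],[[0,0,0.03],[0,0,0]],[[0,0,0.03],[0,0,0]],[[0,0,0.02],[0,0,0]],[[0,0,0],[0,0,0]]]}}

```text
t: 3.52
tcp_pos: [0.5379, 0.0483, 0.1191]
tool_rot: [[1.0, -0.016, -0.005], [-0.016, -1.0, 0.0], [-0.005, -0.0, -1.0]]
wrist_force: [0.5, -0.5, -0.7]
grip_width: 0.005
grip_force: 0.0
```

Emit:
{"fn": "carry_out", "kwargs": {"deltas": [[[0.003,-0.002,0.01],[0,0,0]],[[0,0,0],[0,0,0]],[[0,0,0.001],[0,0,0]],[[0,0,0.001],[0,0,0]],[[0,0,0],[0,0,0]]]}}

```text
t: 4.15
tcp_pos: [0.5428, 0.0501, 0.1095]
tool_rot: [[1.0, -0.016, 0.0], [-0.016, -1.0, -0.0], [0.0, 0.0, -1.0]]
wrist_force: [-0.7, -0.8, 0.2]
grip_width: -0.003
grip_force: 0.0
```

Emit:
{"fn": "carry_out", "kwargs": {"deltas": [[[0,0,0.0007],[0,0,0]],[[0,0,0.0007],[0,0,0]],[[0,0,0],[0,0,0]]]}}

```text
t: 4.53
tcp_pos: [0.5426, 0.0501, 0.1078]
tool_rot: [[1.0, -0.016, -0.0], [-0.016, -1.0, -0.0], [-0.0, 0.0, -1.0]]
wrist_force: [-0.7, -0.3, 0.7]
grip_width: 0.001
grip_force: 0.0
```

Emit:
{"fn": "carry_out", "kwargs": {"deltas": [[[0,0,0.0007],[0,0,0]],[[0,0,0.0007],[0,0,0]],[[0,0,0],[0,0,0]]]}}

```text
t: 4.9
tcp_pos: [0.5426, 0.0501, 0.1064]
tool_rot: [[1.0, -0.016, -0.0], [-0.016, -1.0, 0.0], [-0.0, -0.0, -1.0]]
wrist_force: [-1.1, -0.8, 0.2]
grip_width: 0.0
grip_force: 0.0
```

Emit:
{"fn": "carry_out", "kwargs": {"deltas": [[[0,0,0.0007],[0,0,0]],[[0,0,0.0007],[0,0,0]],[[0,0,0],[0,0,0]]]}}

```text
t: 5.28
tcp_pos: [0.5428, 0.0501, 0.1054]
tool_rot: [[1.0, -0.016, 0.0], [-0.016, -1.0, -0.0], [0.0, -0.0, -1.0]]
wrist_force: [-0.6, -0.9, 1.1]
grip_width: 0.001
grip_force: 0.5
```

Emit:
{"fn": "carry_out", "kwargs": {"deltas": [[[0,0,0.0005],[0,0,0]],[[0,0,0.0005],[0,0,0]],[[0,0,0],[0,0,0]]]}}

```text
t: 5.65
tcp_pos: [0.543, 0.0501, 0.1048]
tool_rot: [[1.0, -0.016, 0.001], [-0.016, -1.0, -0.0], [0.001, 0.0, -1.0]]
wrist_force: [-0.8, 0.5, 4.5]
grip_width: 0.002
grip_force: 2.3
```

Contact is felt at about z = 0.1053. I'll press a little more and drag towards +x.

Emit:
{"fn": "carry_out", "kwargs": {"deltas": [[[0,0,0.0004],[0,0,0]],[[0.002,0,0],[0,0,0]],[[0.002,0,0],[0,0,0]],[[0.002,0,0],[0,0,0]],[[0.002,0,0],[0,0,0]]]}}

```text
t: 6.28
tcp_pos: [0.5512, 0.05, 0.1046]
tool_rot: [[1.0, -0.016, 0.001], [-0.016, -1.0, -0.0], [0.001, 0.0, -1.0]]
wrist_force: [-1.0, 0.4, 5.8]
grip_width: 0.002
grip_force: 3.0
```

```bash
cat >> h.py <<'E'
def zoom(name,view=True):
    b=np.mean([cams.read_camera("side").astype(float) for _ in range(3)],0).astype(np.uint8)
    a=np.mean([cams.read_camera("top").astype(float) for _ in range(3)],0).astype(np.uint8)
    A=cv2.resize(a[215:262,325:455],(780,282),interpolation=cv2.INTER_CUBIC)
    B=cv2.resize(b[208:255,262:322],(396,310),interpolation=cv2.INTER_CUBIC)
    c=np.zeros((600,780,3),np.uint8);c[:282]=A;c[285:595,:396]=B
    cv2.imwrite(f"pics/{name}.png",np.clip(c*1.6,0,255).astype(np.uint8))
E
python3 - <<'E'
from h import *
zoom("z1")
E
```

```text
(no output)
```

View pics/z1.png

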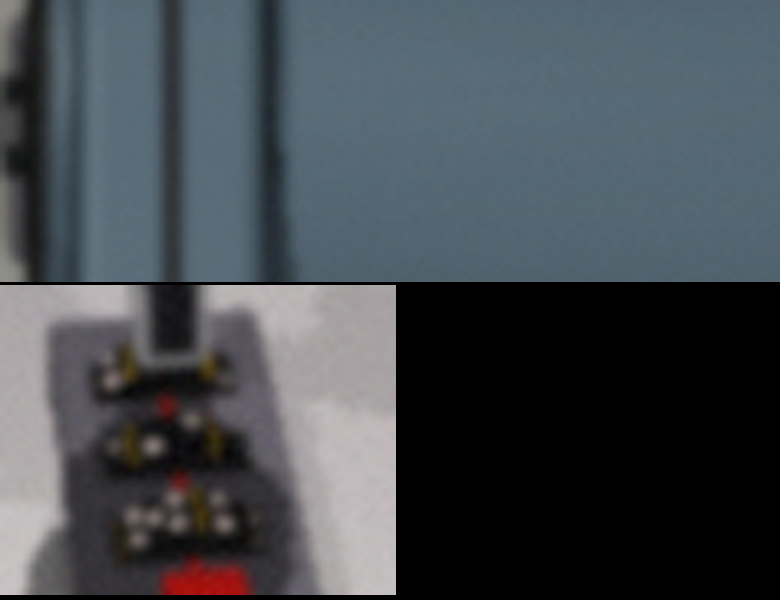

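The side crop shows the left wheel's yellow lines at (128,362) and (208,362), so it has rolled with the finger and 3 is close to the top. I'll carry on for 10 mm, lift, go back and repeat.

Emit:
{"fn": "carry_out", "kwargs": {"deltas": [[[0.002,0,0],[0,0,0]],[[0.002,0,0],[0,0,0]],[[0.002,0,0],[0,0,0]],[[0.002,0,0],[0,0,0]],[[0.002,0,0],[0,0,0]],[[0,0,-0.004],[0,0,0]],[[-0.009,0,0],[0,0,0]],[[-0.009,0,0],[0,0,0]],[[0,0,0.0028],[0,0,0]],[[0,0,0],[0,0,0]]]}}

```text
t: 7.82
tcp_pos: [0.5425, 0.0502, 0.1052]
tool_rot: [[1.0, -0.016, 0.0], [-0.016, -1.0, 0.0], [0.0, -0.0, -1.0]]
wrist_force: [-0.9, 0.9, 1.7]
grip_width: -0.001
grip_force: 1.0
```

Emit:
{"fn": "carry_out", "kwargs": {"deltas": [[[0,0,0.0006],[0,0,0]],[[0,0,0.0006],[0,0,0]],[[0,0,0],[0,0,0]]]}}

```text
t: 8.2
tcp_pos: [0.5435, 0.0502, 0.1047]
tool_rot: [[1.0, -0.016, 0.002], [-0.016, -1.0, 0.0], [0.002, -0.0, -1.0]]
wrist_force: [-1.9, 0.4, 5.5]
grip_width: 0.001
grip_force: 2.6
```

Emit:
{"fn": "carry_out", "kwargs": {"deltas": [[[0.002,0,0],[0,0,0]],[[0.002,0,0],[0,0,0]],[[0.002,0,0],[0,0,0]],[[0.002,0,0],[0,0,0]],[[0.002,0,0],[0,0,0]],[[0.002,0,0],[0,0,0]],[[0,0,-0.006],[0,0,0]],[[0,0,-0.02],[0,0,0]],[[0,0.038,0],[0,0,0]],[[0.003,0.0375,0],[0,0,0]]]}}

```text
t: 9.45
tcp_pos: [0.5567, -0.0262, 0.1297]
tool_rot: [[1.0, -0.015, 0.0], [-0.015, -1.0, -0.0], [0.0, 0.0, -1.0]]
wrist_force: [0.4, -0.7, 0.4]
grip_width: 0.0
grip_force: 0.0
```

Emit:
{"fn": "carry_out", "kwargs": {"deltas": [[[0,0,0.02],[0,0,0]],[[0,0,0],[0,0,0]]]}}

```text
t: 9.7
tcp_pos: [0.5549, -0.0259, 0.1074]
tool_rot: [[1.0, -0.017, -0.005], [-0.017, -1.0, 0.001], [-0.005, -0.001, -1.0]]
wrist_force: [0.1, 0.2, -0.7]
grip_width: 0.0
grip_force: 0.0
```

Emit:
{"fn": "carry_out", "kwargs": {"deltas": [[[0.003,0,0],[0,0,0]],[[0,0,0.0007],[0,0,0]],[[0,0,0.0007],[0,0,0]],[[0,0,0],[0,0,0]]]}}

```text
t: 10.2
tcp_pos: [0.5596, -0.0254, 0.1086]
tool_rot: [[1.0, -0.016, 0.0], [-0.016, -1.0, -0.0], [0.0, 0.0, -1.0]]
wrist_force: [0.2, -0.2, -0.7]
grip_width: 0.002
grip_force: 0.0
```

Emit:
{"fn": "carry_out", "kwargs": {"deltas": [[[0,0,0.0007],[0,0,0]],[[0,0,0.0007],[0,0,0]],[[0,0,0],[0,0,0]]]}}

```text
t: 10.58
tcp_pos: [0.5594, -0.0257, 0.1068]
tool_rot: [[1.0, -0.016, -0.0], [-0.016, -1.0, 0.0], [-0.0, -0.0, -1.0]]
wrist_force: [-0.4, 0.4, 0.4]
grip_width: 0.002
grip_force: 0.0
```

Emit:
{"fn": "carry_out", "kwargs": {"deltas": [[[0,0,0.0007],[0,0,0]],[[0,0,0.0007],[0,0,0]],[[0,0,0],[0,0,0]]]}}

```text
t: 10.95
tcp_pos: [0.5594, -0.0256, 0.1054]
tool_rot: [[1.0, -0.016, -0.0], [-0.016, -1.0, 0.0], [-0.0, -0.0, -1.0]]
wrist_force: [1.1, -0.4, 0.3]
grip_width: 0.001
grip_force: 0.0
```

Emit:
{"fn": "carry_out", "kwargs": {"deltas": [[[0,0,0.0007],[0,0,0]],[[0,0,0.0007],[0,0,0]],[[0,0,0],[0,0,0]]]}}

```text
t: 11.32
tcp_pos: [0.5594, -0.0256, 0.104]
tool_rot: [[1.0, -0.016, -0.0], [-0.016, -1.0, 0.0], [-0.0, -0.0, -1.0]]
wrist_force: [0.6, -1.4, 0.1]
grip_width: -0.0
grip_force: 0.0
```

Emit:
{"fn": "carry_out", "kwargs": {"deltas": [[[0,0,0.0006],[0,0,0]],[[0,0,0.0006],[0,0,0]],[[0,0,0],[0,0,0]]]}}

```text
t: 11.7
tcp_pos: [0.5596, -0.0257, 0.1032]
tool_rot: [[1.0, -0.016, 0.0], [-0.016, -1.0, -0.0], [0.0, 0.0, -1.0]]
wrist_force: [-1.0, 0.5, 0.3]
grip_width: 0.003
grip_force: 0.5
```

Emit:
{"fn": "carry_out", "kwargs": {"deltas": [[[0,0,0.0007],[0,0,0]],[[0,0,0.0007],[0,0,0]],[[0,0,0],[0,0,0]]]}}

```text
t: 12.08
tcp_pos: [0.5601, -0.0257, 0.1024]
tool_rot: [[1.0, -0.016, 0.002], [-0.016, -1.0, -0.0], [0.002, 0.0, -1.0]]
wrist_force: [-0.9, 0.0, 5.1]
grip_width: -0.001
grip_force: 2.4
```

Emit:
{"fn": "carry_out", "kwargs": {"deltas": [[[-0.002,0,0.0002],[0,0,0]],[[-0.002,0,0],[0,0,0]],[[-0.002,0,0],[0,0,0]],[[-0.002,0,0],[0,0,0]],[[-0.002,0,0],[0,0,0]],[[-0.002,0,0],[0,0,0]],[[-0.002,0,0],[0,0,0]],[[-0.002,0,0],[0,0,0]],[[-0.002,0,0],[0,0,0]],[[-0.002,0,0],[0,0,0]]]}}

```text
t: 13.32
tcp_pos: [0.5413, -0.0254, 0.1028]
tool_rot: [[1.0, -0.016, 0.005], [-0.016, -1.0, -0.0], [0.005, 0.0, -1.0]]
wrist_force: [1.2, -0.1, 6.1]
grip_width: 0.0
grip_force: 2.9
```

Emit:
{"fn": "carry_out", "kwargs": {"deltas": [[[0,0,-0.006],[0,0,0]],[[0.01,0,0],[0,0,0]],[[0.01,0,0],[0,0,0]],[[0,0,0.0045],[0,0,0]],[[0,0,0.0007],[0,0,0]],[[0,0,0.0006],[0,0,0]],[[0,0,0],[0,0,0]]]}}

```text
t: 14.2
tcp_pos: [0.5603, -0.0258, 0.1024]
tool_rot: [[1.0, -0.016, 0.002], [-0.016, -1.0, -0.0], [0.002, 0.0, -1.0]]
wrist_force: [2.7, -0.7, 3.6]
grip_width: 0.0
grip_force: 2.3
```

Emit:
{"fn": "carry_out", "kwargs": {"deltas": [[[-0.002,0,0.0002],[0,0,0]],[[-0.002,0,0],[0,0,0]],[[-0.002,0,0],[0,0,0]],[[-0.002,0,0],[0,0,0]],[[-0.002,0,0],[0,0,0]],[[-0.002,0,0],[0,0,0]],[[-0.002,0,0],[0,0,0]],[[-0.002,0,0],[0,0,0]],[[-0.002,0,0],[0,0,0]],[[-0.0015,0,0],[0,0,0]]]}}

```text
t: 15.45
tcp_pos: [0.5405, -0.0255, 0.1027]
tool_rot: [[1.0, -0.016, 0.002], [-0.016, -1.0, -0.0], [0.002, 0.0, -1.0]]
wrist_force: [1.4, -0.7, 7.9]
grip_width: -0.002
grip_force: 3.4
```

Emit:
{"fn": "carry_out", "kwargs": {"deltas": [[[0,0,-0.006],[0,0,0]],[[0,0,-0.03],[0,0,0]],[[-0.02,0.045,-0.02],[0,0,0]],[[-0.02,0.05,0],[0,0,0]],[[-0.02,0.05,0],[0,0,0]],[[-0.02,0.05,0],[0,0,0]],[[-0.02,0.05,0],[0,0,0]]]}}

```text
t: 16.32
tcp_pos: [0.4338, -0.269, 0.1559]
tool_rot: [[1.0, -0.016, -0.003], [-0.016, -1.0, 0.003], [-0.003, -0.003, -1.0]]
wrist_force: [-1.3, -0.5, -0.5]
grip_width: -0.003
grip_force: 0.0
```

```bash
python3 - <<'E'
from h import *
zoom("z2")
E
```

```text
(no output)
```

View pics/z2.png

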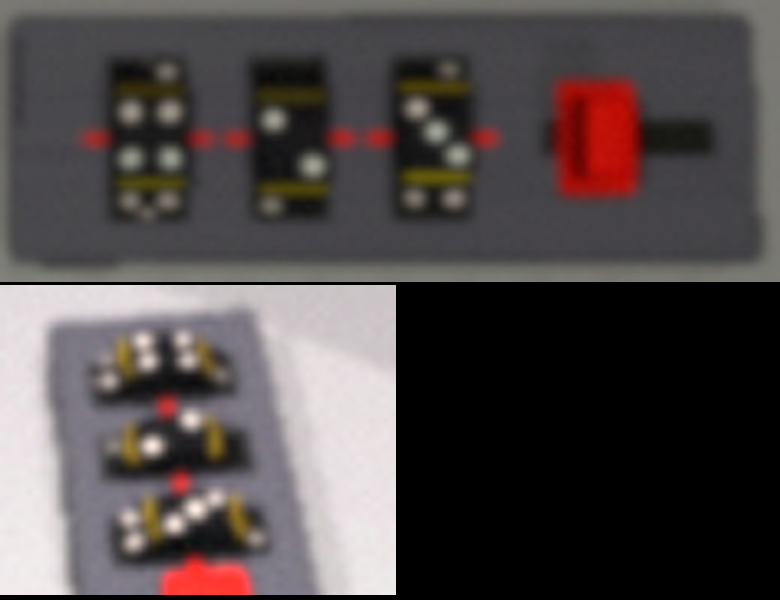

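Top crop: the left wheel's 4 is centred at row 135 and the right wheel's 3 at row 132, against the marks at 138. The middle wheel is unchanged with its 2 showing. That puts the left and right errors at 0.1 rad or less, so the code is set. Next is the latch, starting with the wrist range and the latch position.

```bash
python3 - <<'E'
from h import *
np.set_printoptions(precision=4,suppress=True)
o=ctrl.get_obs();print(o["q"],o["tcp_pos"],o["t"])
for c in("top","side"):
    cams.read_camera(c)
    for n in("latch_grip","slot_right","joystick"): print(c,n,[(x["point"],x["conf"]) for x in models.tip_of(c,n)[:1]])
E
```

```text
[-0.6822  0.0107 -0.0876  1.4753  0.0005  2.475 ] [ 0.4355 -0.2674  0.1564] 16.625
top latch_grip [([0.545, -0.0707, 0.1048], 0.47)]
top slot_right [([0.55, -0.0226, 0.0927], 0.96)]
top joystick [([0.6537, -0.0456, 0.0788], 0.96)]
side latch_grip [([0.5481, -0.0709, 0.1084], 0.57)]
side slot_right [([0.5502, -0.0274, 0.0932], 0.63)]
side joystick [([0.6539, -0.0508, 0.0795], 0.98)]
```

Emit:
{"fn": "carry_out", "kwargs": {"deltas": [[[0,0,0],[0,0,-0.1745]],[[0,0,0],[0,0,-0.1745]],[[0,0,0],[0,0,-0.1745]],[[0,0,0],[0,0,-0.1745]],[[0,0,0],[0,0,-0.1745]],[[0,0,0],[0,0,-0.1745]],[[0,0,0],[0,0,-0.1745]],[[0,0,0],[0,0,-0.1745]],[[0,0,0],[0,0,-0.1745]]], "jaw": 0.2, "squeeze": 20}}

```text
t: 18.15
tcp_pos: [0.4362, -0.2685, 0.1574]
tool_rot: [[0.01, 1.0, 0.0], [1.0, -0.01, -0.0], [-0.0, 0.0, -1.0]]
wrist_force: [0.3, 0.1, -0.0]
grip_width: 0.599
grip_force: 0.0
```

Emit:
{"fn": "carry_out", "kwargs": {"deltas": [[[0.05,0.0275,0],[0,0,0]],[[0.05,0.0275,0],[0,0,0]],[[0.05,0.0275,0],[0,0,0]],[[0.05,0.0275,0],[0,0,0]],[[0,0,0],[0,0,0]],[[0,0,0],[0,0,0]]]}}

```text
t: 18.9
tcp_pos: [0.5491, -0.0705, 0.1572]
tool_rot: [[0.016, 1.0, -0.001], [1.0, -0.016, -0.001], [-0.001, -0.001, -1.0]]
wrist_force: [-0.2, -1.3, -0.2]
grip_width: 0.597
grip_force: 0.0
```

Emit:
{"fn": "carry_out", "kwargs": {"deltas": [[[0,0,0.03],[0,0,0]],[[0,0,0.022],[0,0,0]],[[0,0,0.006],[0,0,0]],[[0,0,0],[0,0,0]]]}}

```text
t: 19.4
tcp_pos: [0.5488, -0.0715, 0.0993]
tool_rot: [[0.018, 1.0, -0.001], [1.0, -0.018, -0.0], [-0.0, -0.001, -1.0]]
wrist_force: [-0.2, 1.5, 0.3]
grip_width: 0.606
grip_force: 0.0
```

Emit:
{"fn": "carry_out", "kwargs": {"deltas": [[[0,0,0],[0,0,0]],[[0,0,0],[0,0,0]],[[0,0,0],[0,0,0]],[[0,0,0],[0,0,0]],[[0,0,0],[0,0,0]],[[0,0,0],[0,0,0]]], "jaw": -1, "squeeze": 25}}

```text
t: 20.15
tcp_pos: [0.5469, -0.0711, 0.1009]
tool_rot: [[0.017, 1.0, -0.004], [1.0, -0.017, -0.002], [-0.002, -0.004, -1.0]]
wrist_force: [-7.7, -0.7, 7.0]
grip_width: 0.246
grip_force: 27.2
```

Emit:
{"fn": "carry_out", "kwargs": {"deltas": [[[0,-0.002,-0.0015],[0,0,0]],[[-0.002,0,0],[0,0,0]],[[-0.002,0,0],[0,0,0]],[[-0.002,0,0],[0,0,0]],[[0,0,0],[0,0,0]]]}}

```text
t: 20.78
tcp_pos: [0.5468, -0.0766, 0.101]
tool_rot: [[0.017, 1.0, -0.001], [1.0, -0.017, 0.0], [0.0, -0.001, -1.0]]
wrist_force: [-5.3, 2.5, 3.3]
grip_width: 0.247
grip_force: 26.7
```

The latch is moving freely at about 2.5 N. I'll keep pulling.

Emit:
{"fn": "carry_out", "kwargs": {"deltas": [[[-0.002,0,0],[0,0,0]],[[-0.002,0,0],[0,0,0]],[[-0.002,0,0],[0,0,0]],[[-0.002,0,0],[0,0,0]],[[-0.002,0,0],[0,0,0]],[[0,0,0],[0,0,0]]]}}

```text
t: 21.52
tcp_pos: [0.5466, -0.0868, 0.101]
tool_rot: [[0.017, 1.0, -0.001], [1.0, -0.017, -0.0], [-0.0, -0.001, -1.0]]
wrist_force: [-4.7, 1.0, 3.7]
grip_width: 0.246
grip_force: 26.8
```

Emit:
{"fn": "carry_out", "kwargs": {"deltas": [[[-0.001,0,0],[0,0,0]],[[-0.001,0,0],[0,0,0]],[[-0.001,0,0],[0,0,0]],[[0,0,0],[0,0,0]]]}}

```text
t: 22.02
tcp_pos: [0.5466, -0.0891, 0.101]
tool_rot: [[0.016, 1.0, -0.001], [1.0, -0.016, 0.001], [0.001, -0.001, -1.0]]
wrist_force: [-5.0, 2.3, 4.6]
grip_width: 0.248
grip_force: 26.8
```

Emit:
{"fn": "carry_out", "kwargs": {"deltas": [[[-0.001,0,0],[0,0,0]],[[-0.001,0,0],[0,0,0]],[[0,0,0],[0,0,0]]]}}

```text
t: 22.4
tcp_pos: [0.5466, -0.0892, 0.1009]
tool_rot: [[0.015, 1.0, -0.001], [1.0, -0.015, 0.005], [0.005, -0.001, -1.0]]
wrist_force: [-3.8, 7.8, 3.3]
grip_width: 0.247
grip_force: 26.9
```

The force is rising and the latch has stopped moving, so it's at the end stop. I'll release, back off and check.

Emit:
{"fn": "carry_out", "kwargs": {"deltas": [[[0.002,0,0],[0,0,0]],[[0,0,0],[0,0,0]],[[0,0,0],[0,0,0]],[[0,0,0],[0,0,0]],[[0,0,0],[0,0,0]]], "jaw": 0.2}}

```text
t: 23.02
tcp_pos: [0.5471, -0.0897, 0.1008]
tool_rot: [[0.017, 1.0, 0.0], [1.0, -0.017, -0.0], [-0.0, 0.0, -1.0]]
wrist_force: [-0.2, -0.1, -1.1]
grip_width: 0.601
grip_force: 0.0
```

Emit:
{"fn": "carry_out", "kwargs": {"deltas": [[[0,0,-0.03],[0,0,0]],[[0,0,-0.04],[0,0,0]],[[-0.05,-0.02,0],[0,0,0]],[[-0.05,-0.02,0],[0,0,0]],[[-0.05,-0.02,0],[0,0,0]],[[-0.05,-0.02,0],[0,0,0]],[[0,0,0],[0,0,0]]]}}

```text
t: 23.9
tcp_pos: [0.4622, -0.2915, 0.1707]
tool_rot: [[0.022, 1.0, -0.0], [1.0, -0.022, -0.001], [-0.001, -0.0, -1.0]]
wrist_force: [0.0, 0.9, 0.3]
grip_width: 0.597
grip_force: 0.0
```

```bash
python3 - <<'E'
from h import *
zoom("z3")
E
```

```text
(no output)
```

View pics/z3.png

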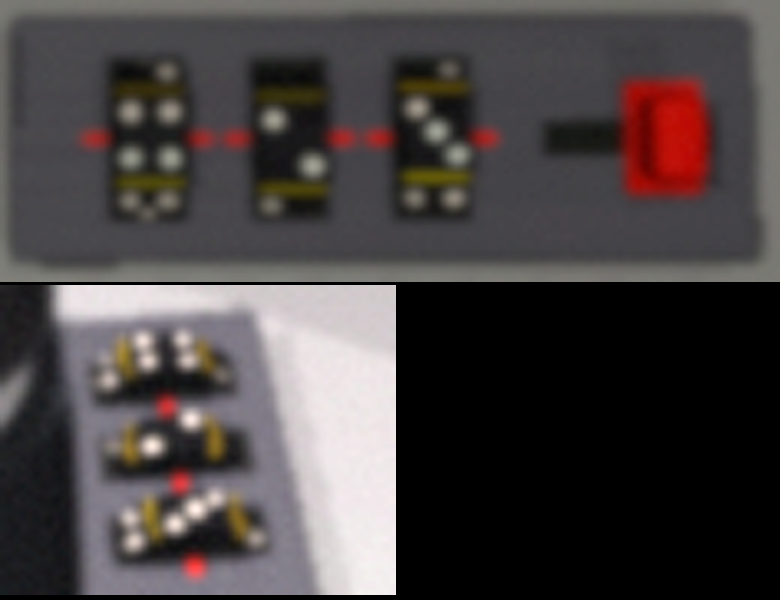

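The wheels read 4 - 2 - 3. The latch moved right from column 597 to 667 in the zoomed view, about 18 mm, and the robot is clear of everything.

```bash
python3 -c "
from plant import workorder;print(workorder.sign_off())"
```

```text
the job is handed in; nothing more can be done
None
```

I handed the job in with the lock showing 4 - 2 - 3, each wheel within about 0.1 rad, the latch drawn about 18 mm to its end stop and the robot clear; sign-off returned no verdict.

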